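# Cover the specimen dish and hold the rotary stage's index plunger out

## Robot

A 6-joint arm with a two-finger parallel gripper is mounted at the origin on the work surface. World frame = base frame: x ahead of the robot, y to its left, z up, the work surface at z = 0. Lengths are in m, angles in rad, forces in N, time in s.
With the tool pointing down it reaches from about 0.4 to 0.825 m from the base axis. Payload 7 kg.
Tool frame: the origin (TCP) lies midway between the tips of the shut fingers; the grasp point (between the pads) lies arm.hold_point_z behind it (arm.hold_point_z is the distance from the TCP to the grasp point, in m); z points along the fingers, y is the line along which they close (so a half turn about z gives the same grasp; the last joint's range is limited). The gripper opens to 88 mm and grips with 3 to 60 N. Pads are 19 mm wide; open, the fingers measure 130 mm over their backs; the gripper's body (78 mm by 193 mm) begins 47 mm behind the grasp point.
Start: joints at [1.512, 0.359, 0.012, 0, -1.224, -0.288], TCP at [0.229, 0.635, 0.227] pointing down, gripper open.
Joint ranges: [-3.07, 3.07], [-1.43, 2.12], [-1.02, 1.25], [-3.03, 1.67], [-3.05, -0], [-3.03, 3.03]. Speed limits (rad/s): [2.39, 2.39, 3.01, 3.14, 3.14, 3.14].

## Interface

Orientations are given as [roll, pitch, yaw] about the fixed x, y, z axes, in that order (R = Rz(yaw) Ry(pitch) Rx(roll)).
In Python, from station import arm gives the robot as it stands.
- The arm moves only by the shell command python3 -m crank 'ROWS' [OPENING] [FORCE]. ROWS is JSON, a list that holds one entry, the list of rows, each a list of 4 numbers: the shift along the tool's x, y, z in units of 25 mm (1.0 is 25 mm), then the turn about the tool's z in units of 5 degrees (1.0 is 5 degrees). A call has 1 to 12 rows; each row is the pose to reach, as a shift and turn from the pose commanded when the call began, along the tool's axes at that moment; what a row does not reach only later rows make up. A row lasts 1/8 s, in which the tool goes at most 62.5 mm and 10.7 degrees, less where a joint would pass 70% of its speed; a pose out of reach is approached as far as the arm can. A call with a gripper value outside its range is refused whole. OPENING is the closure, from 0 (fully open) to 1 (shut), set as the call begins (- or left out, the last holds). The fingers move at their own pace and stop on an object; FORCE is the grip in N (left out, the last holds). Time passes only in rows, so rows that repeat a pose let the fingers close. It gives the time, the measured TCP pose, the force, the opening and the grip force at its end, in the units of the state.
- arm.get_state(): the state, without advancing time (a new reading comes with each control period).
- arm.grab_frame(name): name is "side" or "top" or "wrist"; returns (picture, depth): 480x640x3 uint8, red, green, blue; 480x640 float32, m along the optical axis (not along the pixel's ray), 0 where there is no reading.
- arm.get_calibration(name): a dict with "mtx" (3x3 intrinsics, pixels), "R" (3x3) and "t" (3): a world point X has camera coordinates R X + t; the wrist camera has in their place "mount" (4x4, takes a point from camera to tool coordinates, whose origin is the TCP and whose axes are the flange's). Camera axes: x right, y down, z forward; pixel columns grow to the right and rows downward; lengths in m; the calibration is good to about 2 mm. A picture is of the moment at which its call begins: read the wrist's pose just before it. get_calibration takes no time and is no camera call.
- arm.job_done(): hands the job in; it is judged then, once.
Trained networks look in the newest picture that a camera, given by its name, has taken for a name from the list of things; names that differ only in an ending like _2 or _b are one class to them, and where a whole thing is asked for, a point or a joint stands for the part that bears it (a point fixed in the world has none). Each returns a list of dicts, best first, with "score" (0 to 1); they miss things now and then, are a little off and sometimes report something else, mostly with a low value. They report only what shows in the picture. A call takes as long as a camera call. They do not tell look-alikes from the thing itself.
- arm.recognise(thing, camera): "extent" ([left, top, width, height] in pixels, round what is visible of it).
- arm.trace(thing, camera): "mask" (480x640 bool, what is visible of it) and "extent" ([left, top, width, height] in pixels, round what is visible of it).
The state is a dict: "t": time; "q": joint angles; "qd": joint speeds; "joint_efforts": joint torques, N m; "eef_pos": TCP position; "ee_rot": TCP orientation; "force": force on the tool from outside, world axes, zero at the start; "moment": the same for the moment, N m; "width": finger opening in m; "gripper_force": force on a finger pad.
Only numpy, scipy, OpenCV 4.12 (cv2) and the standard library are available. Lean on these libraries where they do the work, as an engineer would, in place of code of your own. Each camera call takes 0.05 s, during which the arm holds its last target. There are 200 camera calls.

## Task

One of the three dishes on the rotary specimen stage is still open: set the loose black light cap, which stands on the bench, over it so that it sits level and fully down on the dish, and let go of it; set it down, do not drop it. Only then pull the index plunger's knob straight up as far as it goes, so that its pin is clear of the hole in the turntable and the turntable is free to be turned, and finish while still gripping the knob and holding it there against its spring. Leave the two covered dishes, the bottle and the microscope objective alone.

Things in the scene. Friction and masses are not known exactly. Their poses are not given: they have to be found in the camera images.
- stage: rotary specimen stage, bolted down: dark foot, round aluminium turntable 184 mm across, upper face 48 mm above the bench. Origin: on the turntable's axis at bench height, z up. Three dish seats 52 mm from the axis, at 0, 120 and 240 degrees from its own +x, each with three 3.5 mm high pins round the dish. The index plunger stands 78 mm from the axis on its own -x side and locks the turntable.
- dish_mid (a point): the open dish: clear glass, round, outside 50 mm across, 16 mm high, wall 2 mm, loose in one of the three seats (which one varies). This point: on its axis, half-way up, 8 mm above the turntable's upper face and 8 mm below its rim. Its z points up.
- cap_mid (a point): loose black light cap, about 70 g, upright on the bench on either side of the stage: open-bottomed, 60 mm across, 14 mm high (inside 55 across, 11 deep), plus a round knob 18 across and 24 high on top; 38 mm in all. Point: on its axis half-way up; the knob's middle is 7 mm above it. Seated, the cap's top rests on the dish's rim and this point is 16 mm above dish_mid. z up.
- light_cap: the same loose light cap: origin on its axis at its lower rim, z up.
- plunger_knob (a point): middle of the index plunger's pull knob: round, black, 24 mm across and 21 mm high, on the plunger's upright axis; 87.5 mm above the bench when the plunger is in. Below it a steel barrel 18 mm across, 7 mm high stands on the bracket arm, whose top is 9 mm below the knob's underside. The point rises with the knob.
- plunger (a joint): travel of the index plunger in m: 0 = in, the 8 mm pin 8 mm deep in the hole of the turntable; grows as the knob is pulled straight up, to a firm stop at 0.012, where the pin's tip is 4 mm above the turntable. A spring pulls it back in: 6 N at the start, 11 N at the stop. It does not latch.
- covered_a_mid (a point): bystander: a dish already covered by such a cap, in another seat; 60 mm across, its knob top 43 mm above the turntable. This point: on its axis, 21.5 mm above the turntable.
- covered_b_mid (a point): bystander: the other dish already covered, the same in size, in the remaining seat. This point: on its axis, 21.5 mm above the turntable.
- bottle_mid (a point): bystander: glass reagent bottle with blue cap, 56 mm across, 100 mm high, standing on the bench on the side of the stage away from the light cap. This point: on its axis half-way up.
- objective_mid (a point): bystander: steel microscope objective, 29 mm across, 47 mm high, standing on the bench to the left (+y) of the stage. This point: on its axis half-way up.
- bracket_end (a point): inner end, top edge, of the fixed aluminium bracket arm that carries the plunger: 66 mm from the turntable's axis, 68 mm above the bench. The arm is 28 mm wide and 10 mm thick and runs level from here over the turntable, outwards (its own -x), to a column 24 by 40 mm centred 115 mm from the turntable's axis.
Things that resemble listed ones, but are neither listed nor needed, are in the scene too. Of the things shaped like the stage, the aluminium one is meant.

How it is judged:
On the way, in this order (a step that is already met when the one before it is completed fails the run):
1. the light cap sits level and fully down on the open dish, let go, with the plunger still in (horizontal distance between cap_mid and dish_mid below 0.005 m and z of cap_mid in the frame of dish_mid between 0.014 and 0.018 m and angle between cap_mid's own z axis and vertical below 0.06 rad and contact force between light_cap and the fingers below 0.1 N and value of joint plunger below 0.003 m), for 0.2 s.
2. the index plunger is pulled fully up (value of joint plunger above 0.0105 m), for 0.2 s.
At the end, for the whole second after the job is handed in: the plunger is held at least 10.5 mm up of its 12 mm by the fingers (contact force over 2 N), while the cap rests untouched on the dish, in its seat: axes within 5 mm, cap height within 2 mm of fully down, tilted less than 0.06 rad (value of joint plunger above 0.0105 m and contact force between plunger and the fingers above 2 N and contact force between plunger and light_cap below 0.1 N and horizontal distance between cap_mid and dish_mid below 0.005 m and z of cap_mid in the frame of dish_mid between 0.014 and 0.018 m and angle between cap_mid's own z axis and vertical below 0.06 rad and z of dish_mid in the frame of stage below 0.059 m and contact force between light_cap and the arm below 0.1 N and contact force between light_cap and the fingers below 0.1 N); the arm keeps its last pose, push and grip.
It fails at once if the cap is dropped: it falls freely, out of the fingers, faster than 0.5 m/s (a fall of over 12 mm) (linear speed of light_cap above 0.5 m/s and contact force between light_cap and the fingers below 0.05 N).
It fails at once if the plunger is pulled before the dish is covered (value of joint plunger above 0.005 m and (horizontal distance between cap_mid and dish_mid above 0.01 m or z of cap_mid in the frame of dish_mid above 0.02 m)).
It fails at once if a covered dish is shifted or tipped (distance of any of covered_a_mid, covered_b_mid from where it was at the start of the episode above 0.012 m or angle between any of covered_a_mid, covered_b_mid's own z axis and vertical above 0.3 rad).
It fails at once if the bottle or the objective is shifted or knocked over (distance of any of bottle_mid, objective_mid from where it was at the start of the episode above 0.02 m).
It also fails if it takes over 64 s, if anything falls off the work surface, if the arm or the gripper's body presses on something with over 40 N, if the wrist force passes 120 N, or if a joint passes its speed limit or range.

## Working session

There is one attempt and no reset: what is moved stays moved. The work goes in short steps, Python scripts to look and compute and a shell command to move; the robot and the scene stay as the last step left them, time stands still between calls to the robot, and variables do not carry over. Pictures are saved under pics/ and viewed, at most 10 in all, crops included, and the job is handed in when it is done.

```bash
mkdir -p pics; ls; cat > h.py <<'E'
from station import arm
import numpy as np, cv2
from scipy.spatial.transform import Rotation as Rn
def snap(n,save=None):
    s=arm.get_state(); im,d=arm.grab_frame(n); c=arm.get_calibration(n)
    K=np.array(c["mtx"])
    if "R" in c: R=np.array(c["R"]);t=np.array(c["t"]); Rc=R.T; o=-R.T@t
    else:
        M=np.array(c["mount"]); Rt=Rn.from_euler("xyz",s["ee_rot"]).as_matrix()
        Rc=Rt@M[:3,:3]; o=Rt@M[:3,3]+np.array(s["eef_pos"])
    if save: cv2.imwrite("pics/"+save,im[:,:,::-1])
    return im,d,K,Rc,o
def cloud(d,K,Rc,o):
    v,u=np.mgrid[:480,:640]
    P=np.stack([(u-K[0,2])/K[0,0]*d,(v-K[1,2])/K[1,1]*d,d],-1)
    return P@Rc.T+o
def ray(u,v,z,K,Rc,o):
    r=Rc@np.array([(u-K[0,2])/K[0,0],(v-K[1,2])/K[1,1],1]); return o+r*(z-o[2])/r[2]
def proj(X,K,Rc,o):
    c=Rc.T@(np.array(X)-o); p=K@c; return p[:2]/p[2]
E
python3 - <<'E'
from h import *
print(arm.get_state(), arm.hold_point_z)
a=[]
for n in ("top","side"):
    im,d,K,Rc,o=snap(n,n+"0.png"); print(n,o.round(3),Rc[:,2].round(2)); W=cloud(d,K,Rc,o)
    for th in ["stage","dish_mid","light_cap","plunger_knob","covered_a_mid","bottle_mid","objective_mid","bracket_end"]:
        try:
          for r in arm.recognise(th,n):
            l,t,w,h=r["extent"]; u,v=int(l+w/2),int(t+h/2); print(th,round(r["score"],2),[int(x) for x in r["extent"]],W[v,u].round(3) )
        except Exception as e: print(th,e)
E
```

```text
pics
{'t': 0.0, 'q': array([ 1.51209679e+00,  3.59396824e-01,  1.10293404e-02, -3.46539037e-04,
       -1.22408575e+00, -2.88107689e-01]), 'qd': array([ 0.00196026, -0.00126151, -0.00022218,  0.0007893 ,  0.00037578,
        0.00031078]), 'joint_efforts': array([ 4.28449739e-04, -5.82712626e+01,  2.93059981e+01,  6.99729100e+00,
        7.09085565e-03, -1.57884360e-04]), 'eef_pos': array([0.22928535, 0.63433291, 0.22560406]), 'ee_rot': array([ 3.13991147e+00, -1.58498316e-04, -3.46925120e-01]), 'force': array([ 0.4428251 , -0.95797902, -0.42772449]), 'moment': array([ 0.01981413,  0.00284054, -0.00996709]), 'gripper_force': 0.0, 'width': 0.0877380689584904} 0.0188
top [ 0.391 -0.106  1.21 ] [ 0.08  0.01 -1.  ]
stage 0.82 [326, 274, 81, 98] [ 0.293 -0.21   0.05 ]
stage 0.8 [253, 158, 74, 100] [ 0.567 -0.028  0.048]
stage 0.64 [451, 172, 75, 93] [ 0.543 -0.505  0.05 ]
stage 0.59 [184, 258, 79, 99] [0.328 0.129 0.047]
dish_mid 0.85 [300, 195, 23, 22] [ 0.571 -0.077  0.057]
light_cap 0.76 [379, 225, 26, 25] [ 0.499 -0.274  0.038]
plunger_knob 0.47 [222, 326, 11, 11] [0.276 0.109 0.097]
p
[... 819 characters left out ...]
 0.017]
plunger_knob 0.75 [422, 311, 11, 14] [0.273 0.118 0.095]
plunger_knob 0.55 [328, 159, 8, 10] [ 0.501 -0.521  0.088]
plunger_knob 0.52 [429, 223, 9, 10] [ 0.238 -0.189  0.094]
covered_a_mid 0.68 [255, 267, 30, 28] [0.562 0.026 0.073]
bottle_mid 0.9 [290, 384, 40, 69] [0.444 0.318 0.071]
bottle_mid 0.71 [309, 220, 26, 24] [ 0.498 -0.266  0.014]
objective_mid 0.96 [191, 383, 20, 26] [0.618 0.275 0.035]
bracket_end 0.92 [359, 222, 96, 51] [ 0.293 -0.175  0.047]
bracket_end 0.87 [220, 250, 110, 69] [0.551 0.032 0.069]
bracket_end 0.8 [326, 303, 129, 92] [0.33  0.147 0.046]
bracket_end 0.58 [277, 161, 77, 42] [ 0.542 -0.48   0.05 ]
bracket_end 0.15 [307, 222, 24, 16] [ 0.506 -0.268  0.018]
```

View pics/top0.png

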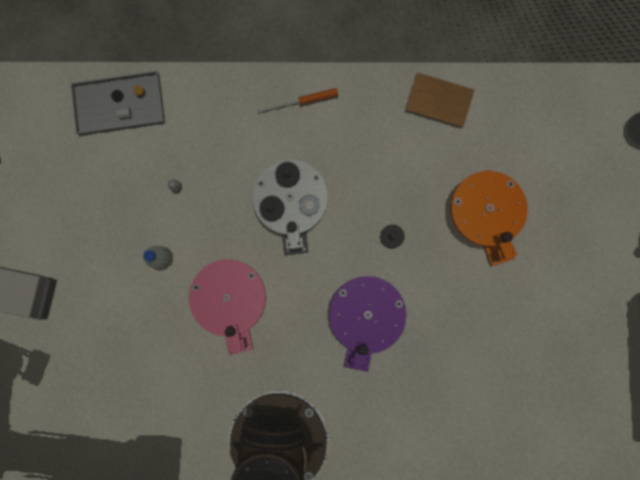

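View pics/side0.png

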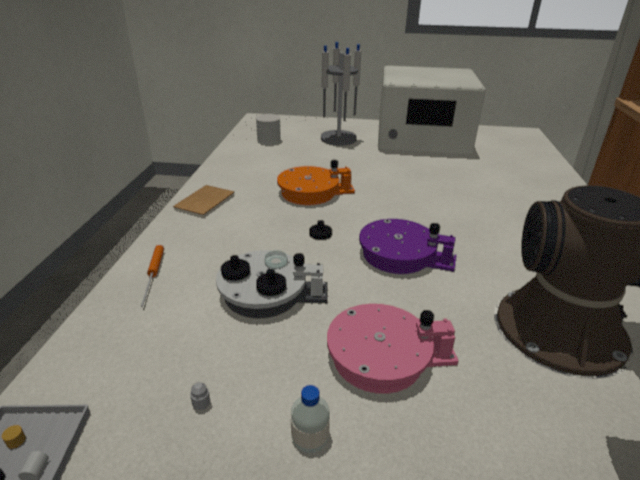

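Top view: aluminium stage at (290,198) with the open glass dish at (309,205), covered dishes at (287,174) and (271,208), and its plunger knob at (291,228). The loose cap is at (392,236), the bottle at (157,257) and the objective at (175,185). 

Look-alikes:
- **Stages/knobs:** pink (230,331), purple (361,349) and orange (505,238) are not aluminium.
- **Caps:** (287,174) and (271,208) are the covered dishes; the dark item in the tray at (117,95) is not a cap. 

I choose the cap at (392,236) and the aluminium stage's plunger at (291,228).

```bash
cat >> h.py <<'E'
def go(target,yaw=None,start=None):
    """tool-axes shift in 25mm units and turn in 5deg units from measured pose"""
    s=arm.get_state(); p=np.array(s["eef_pos"]); y=s["ee_rot"][2]
    R=Rn.from_euler("xyz",s["ee_rot"]).as_matrix()
    sh=R.T@(np.array(target)-p)/0.025
    tr=0 if yaw is None else -np.degrees((yaw-y+np.pi)%(2*np.pi)-np.pi)/5
    print("pose",p.round(4),np.round(s["ee_rot"],3),"-> rows",sh.round(3),round(tr,2),"dist",np.linalg.norm(target-p).round(3))
E
python3 - <<'E'
from h import *
print(np.array(arm.get_calibration("wrist")["mount"]).round(3),np.array(arm.get_calibration("wrist")["mtx"]).round(0))
go([.50,.25,.30],0); go([.50,-.03,.30],0);go([.5,-.27,.3],0)
im,d,K,Rc,o=snap("top")
x=cv2.resize(im[150:265,235:425],None,fx=4,fy=4,interpolation=cv2.INTER_CUBIC);cv2.imwrite("pics/crop.png",x[:,:,::-1])
E
```

```text
[[ 0.001 -0.959 -0.282  0.076]
 [ 1.     0.001  0.     0.001]
 [-0.    -0.282  0.959 -0.159]
 [ 0.     0.     0.     1.   ]] [[374.   0. 320.]
 [  0. 374. 235.]
 [  0.   0.   1.]]
pose [0.2294 0.6348 0.2266] [-3.142  0.    -0.347] -> rows [15.41  10.797 -2.937] -3.97 dist 0.476
pose [0.2294 0.6348 0.2266] [-3.142  0.    -0.347] -> rows [19.217 21.33  -2.938] -3.97 dist 0.721
pose [0.2294 0.6348 0.2266] [-3.142  0.    -0.347] -> rows [22.48  30.359 -2.938] -3.97 dist 0.947
```

View pics/crop.png

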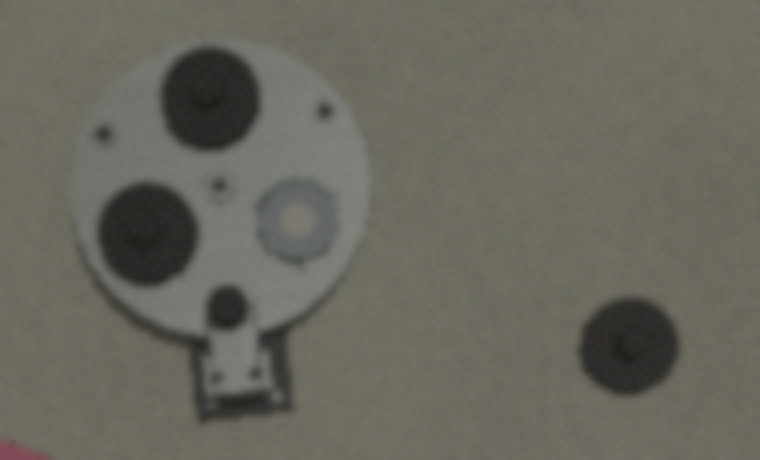

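The crop confirms it: open dish at crop (298,222), loose cap at (628,346), plunger knob at (227,306). Next I go above the stage for a wrist view.

```bash
python3 -m crank '[[[0.5,0.6,-0.3,-0.3],[2,2.2,-0.9,-0.8],[3.5,3.9,-1.5,-1.2],[5.2,5.8,-2,-1.6],[6.9,7.7,-2.5,-2],[8.6,9.6,-2.9,-2.4],[10.3,11.5,-2.9,-2.8],[12,13.4,-2.9,-3.2],[13.7,15.2,-2.9,-3.6],[15.4,17.1,-2.9,-4],[17,18.9,-2.9,-4],[18,20,-2.9,-4]]]' 0
python3 - <<'E'
from h import *
im,d,K,Rc,o=snap("wrist","w1.png"); W=cloud(d,K,Rc,o)
print(arm.get_state()["eef_pos"])
for th in ["dish_mid","light_cap","plunger_knob","covered_a_mid","bracket_end"]:
    for r in arm.trace(th,"wrist"):
        m=r["mask"]; v,u=np.nonzero(m&(d>0)); print(th,round(r["score"],2),[int(x) for x in r["extent"]],np.median(W[v,u],0).round(4))
go([.5,-.27,.3],0)
E
```

```text
t: 2.45
eef_pos: [0.4831, 0.0092, 0.2994]
ee_rot: [-3.141, -0.001, 0.001]
force: [0.7, 1.1, -0.5]
width: 0.0876
gripper_force: 0.0
[0.48416945 0.00633181 0.2991388 ]
dish_mid 0.86 [376, 83, 47, 50] [ 0.574  -0.075   0.0517]
light_cap 0.66 [530, 147, 59, 51] [ 0.5051 -0.2728  0.0147]
plunger_knob 0.75 [224, 369, 23, 23] [0.2796 0.1034 0.0974]
plunger_knob 0.6 [353, 154, 20, 27] [ 0.5179 -0.0333  0.0982]
covered_a_mid 0.76 [280, 88, 62, 64] [0.5644 0.0159 0.0678]
bracket_end 0.85 [262, 0, 183, 217] [ 0.5974 -0.0314  0.0488]
bracket_end 0.74 [149, 232, 153, 168] [0.3787 0.1004 0.0487]
bracket_end 0.57 [430, 260, 125, 125] [ 0.3835 -0.1948  0.0484]
pose [0.4825 0.012  0.2991] [-3.141e+00 -0.000e+00  2.000e-03] -> rows [ 0.672 11.282 -0.037] 0.03 dist 0.283
```

View pics/w1.png

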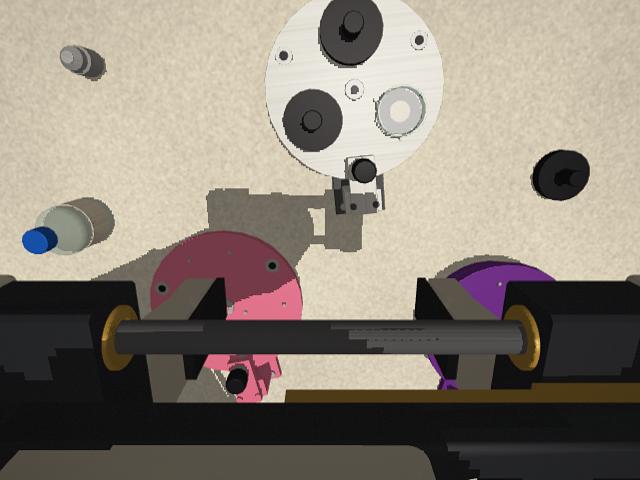

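Wrist view: stage centre at (354,90), open dish (400,110), covered dishes (350,30) and (313,120), plunger knob (363,170), loose cap (560,175). Next I measure the dish, then the cap, each from the same relative viewpoint.

```bash
cat >> h.py <<'E'
def circ(P):
    (c,r)=cv2.minEnclosingCircle((P[:,:2]*1000).astype(np.float32)); A=np.c_[2*P[:,:2],np.ones(len(P))]
    return np.array(c)/1000,r/1000
def fit(m,W,z0,z1):
    P=W[m]; P=P[(P[:,2]>z0)&(P[:,2]<z1)]; h=cv2.convexHull((P[:,:2]*1000).astype(np.float32))
    e=cv2.fitEllipse(h); c,r=circ(P); return len(P),"med",np.median(P,0).round(4),"enc",c.round(4),round(r,4),"ell",np.round(np.array(e[0])/1000,4),np.round(e[1],1)
E
python3 -m crank '[[[0,0.8,0.2,0],[0,2,0.8,0],[0,3,1.4,0],[0,3.5,1.9,0],[0,3.5,2,0],[0,3.5,2,0],[0,3.5,2,0]]]'
python3 - <<'E'
from h import *
im,d,K,Rc,o=snap("wrist","w2.png"); W=cloud(d,K,Rc,o)
print(arm.get_state()["eef_pos"])
for r in arm.trace("dish_mid","wrist"):
    m=r["mask"]&(d>0); print("dish",r["score"],[int(x) for x in r["extent"]])
    print(np.percentile(W[m][:,2],[2,25,50,75,98]).round(4)); print(fit(m,W,.058,.072)); print(fit(m,W,.04,.08))
    v,u=np.nonzero(r["mask"]); P=np.array([ray(a,b,.064,K,Rc,o) for a,b in zip(u,v)]); print("ray64",circ(P))
for r in arm.trace("covered_a_mid","wrist"):
    m=r["mask"]&(d>0); print("cov",r["score"],[int(x) for x in r["extent"]]); print(fit(m,W,.064,.072)); print(fit(m,W,.087,.095))
for r in arm.trace("plunger_knob","wrist"):
    m=r["mask"]&(d>0); print("knob",r["score"],[int(x) for x in r["extent"]]); print(fit(m,W,.095,.101))
for r in arm.trace("stage","wrist"):
    m=r["mask"]&(d>0); print("stage",r["score"],[int(x) for x in r["extent"]]); print(fit(m,W,.046,.050))
go([.412,-.272,.2],0)
E
```

```text
t: 3.62
eef_pos: [0.4833, -0.0752, 0.2496]
ee_rot: [-3.141, -0.001, 0.003]
force: [-0.1, -0.6, -0.3]
width: 0.0873
gripper_force: 0.0
[ 0.4832916  -0.07527991  0.24962075]
dish 0.55 [289, 80, 54, 55]
[0.0496 0.0509 0.0516 0.0526 0.0654]
(476, 'med', array([ 0.5759, -0.074 ,  0.0643]), 'enc', array([ 0.5733, -0.0736]), 0.0249, 'ell', array([ 0.5732, -0.0738]), array([48.9, 49.5]))
(2655, 'med', array([ 0.5741, -0.074 ,  0.0516]), 'enc', array([ 0.5733, -0.0746]), 0.0258, 'ell', array([ 0.5733, -0.0742]), array([49.1, 51.1]))
ray64 (array([ 0.57319177, -0.07367928]), 0.02504421615600586)
dish 0.31 [258, 163, 26, 28]
[0.0825 0.0974 0.0984 0.099  0.1   ]
(12, 'med', array([ 0.507 , -0.04  ,  0.0686]), 'enc', array([ 0.5137, -0.0316]), 0.0132, 'ell', array([ 0.5136, -0.0316]), array([21.6, 26.6]))
(12, 'med', array([ 0.507 , -0.04  ,  0.0686]), 'enc', array([ 0.5137, -0.0316]), 0.0132, 'ell', array([ 0.5136, -0.0316]), array([21.6, 26.6]))
ray64 (array([ 0.51337714, -0.03116512]), 0.01350135326385498)
cov 0.63 [179, 82, 74, 72]
(3359, 'med', array([0.5648, 0.0133, 0.0677]), 'enc', array([
[... 338 characters left out ...]
'ell', array([ 0.5171, -0.0346]), array([22.6, 23. ]))
stage 0.78 [363, 278, 140, 113]
(4005, 'med', array([ 0.3056, -0.1729,  0.0486]), 'enc', array([ 0.3297, -0.1998]), 0.088, 'ell', array([ 0.3325, -0.1984]), array([129.4, 170.2]))
stage 0.71 [61, 242, 156, 161]
(4538, 'med', array([0.413 , 0.109 , 0.0486]), 'enc', array([0.3441, 0.118 ]), 0.0981, 'ell', array([0.3391, 0.1274]), array([184.6, 209.5]))
stage 0.55 [162, 0, 203, 226]
(19040, 'med', array([ 0.6026, -0.0366,  0.0487]), 'enc', array([ 0.574 , -0.0264]), 0.1075, 'ell', array([ 0.587 , -0.0276]), array([180.6, 202.4]))
pose [ 0.483  -0.0757  0.2493] [-3.142e+00 -0.000e+00  3.000e-03] -> rows [-2.862  7.846  1.97 ] 0.03 dist 0.215
```

Checks out: dish–covered-dish 90 mm, dish–plunger 69 mm, heights as specified. Now the cap.

```bash

python3 -m crank '[[[-0.4,1.2,0.3,0],[-1,3,0.8,0],[-1.8,5,1.4,0],[-2.4,6.8,1.8,0],[-2.8,7.6,2,0],[-2.9,7.85,2,0],[-2.9,7.85,2,0],[-2.9,7.85,2,0]]]'
python3 - <<'E'
from h import *
im,d,K,Rc,o=snap("wrist"); W=cloud(d,K,Rc,o)
print(arm.get_state()["eef_pos"])
for r in arm.trace("light_cap","wrist"):
    m=r["mask"]&(d>0); print("cap",r["score"],[int(x) for x in r["extent"]]); print(fit(m,W,.011,.018)); print(fit(m,W,.034,.042)); 
    c=fit(m,W,.034,.042)[4]; go([c[0],c[1],.08],.1); go([c[0],c[1],.017],.1)
E
```

```text
t: 4.88
eef_pos: [0.4114, -0.2718, 0.1994]
ee_rot: [3.141, -0.001, 0.003]
force: [-0.3, -0.0, -0.1]
width: 0.0879
gripper_force: 0.0
[ 0.41142349 -0.27167591  0.1993894 ]
cap 0.67 [292, 67, 69, 76]
(3433, 'med', array([ 0.5031, -0.2792,  0.0147]), 'enc', array([ 0.5024, -0.2794]), 0.0299, 'ell', array([ 0.5024, -0.2794]), array([59.3, 59.4]))
(427, 'med', array([ 0.5021, -0.279 ,  0.0385]), 'enc', array([ 0.5023, -0.2793]), 0.0093, 'ell', array([ 0.5023, -0.2793]), array([18.1, 18.2]))
pose [ 0.4114 -0.2717  0.1993] [ 3.141e+00 -1.000e-03  3.000e-03] -> rows [3.633 0.316 4.776] -1.11 dist 0.15
pose [ 0.4114 -0.2717  0.1993] [ 3.141e+00 -1.000e-03  3.000e-03] -> rows [3.632 0.316 7.296] -1.11 dist 0.204
```

```bash

python3 -m crank '[[[0.6,0.1,0.5,-0.3],[1.8,0.2,1.5,-0.8],[3,0.32,2.8,-1.15],[3.5,0.32,4,-1.15],[3.63,0.32,4.7,-1.15],[3.63,0.32,5,-1.15],[3.63,0.32,6,-1.15],[3.63,0.32,6.8,-1.15],[3.63,0.32,7.15,-1.15],[3.63,0.32,7.25,-1.15],[3.63,0.32,7.25,-1.15],[3.63,0.32,7.25,-1.15]]]'
python3 -m crank '[[[0,0,0,0],[0,0,0,0],[0,0,0,0],[0,0,0,0],[0,0,0,0],[0,0,0,0],[0,0,0,0],[0,0,0,0]]]' 1 25
```

```text
t: 6.48
eef_pos: [0.5021, -0.2803, 0.0186]
ee_rot: [3.141, -0.001, 0.103]
force: [0.9, -0.1, 0.2]
width: 0.0877
gripper_force: 0.0
t: 7.48
eef_pos: [0.5016, -0.2801, 0.0178]
ee_rot: [-3.142, 0.0, 0.103]
force: [0.4, 0.6, -0.9]
width: 0.0173
gripper_force: 25.0
```

```bash

python3 -m crank '[[[0,0,-0.2,0],[0,0,-0.8,0],[0,0,-2,0],[0,0,-3.5,0],[0,0,-5,0],[0,0,-5.7,0],[0,0,-6,0],[0,0,-6,0],[0,0,-6,0]]]'
python3 - <<'E'
from h import *
im,d,K,Rc,o=snap("wrist","w3.png"); W=cloud(d,K,Rc,o)
s=arm.get_state();p=np.array(s["eef_pos"]);print(p,s["ee_rot"],s["width"],K[:2].round(1))
z=p[2]-.018
for r in arm.trace("light_cap","wrist"):
    m=r["mask"]&(d>0); print("cap",r["score"],[int(x) for x in r["extent"]]); print(np.percentile(W[m][:,2]-z,[2,50,98]).round(4)); print(fit(m,W,z+.009,z+.019))
    print("ray",circ(np.array([ray(a,b,z+.014,K,Rc,o) for b,a in np.argwhere(r["mask"])])))
E
```

```text
t: 8.6
eef_pos: [0.501, -0.2799, 0.1669]
ee_rot: [-3.141, 0.001, 0.102]
force: [0.1, 0.4, -0.6]
width: 0.0174
gripper_force: 25.0
[ 0.50105067 -0.27992767  0.16683898] [-3.14096967e+00  1.63988679e-03  1.02571452e-01] 0.016949833406168593 [[374.3   0.  320.4]
 [  0.  374.3 234.8]]
cap 0.74 [257, 222, 121, 96]
[0.0047 0.0152 0.0395]
(4867, 'med', array([ 0.5183, -0.2791,  0.1638]), 'enc', array([ 0.5087, -0.2805]), 0.0288, 'ell', array([ 0.5149, -0.2799]), array([32., 57.]))
ray (array([ 0.50775757, -0.28057962]), 0.02891412353515625)
```

View pics/w3.png

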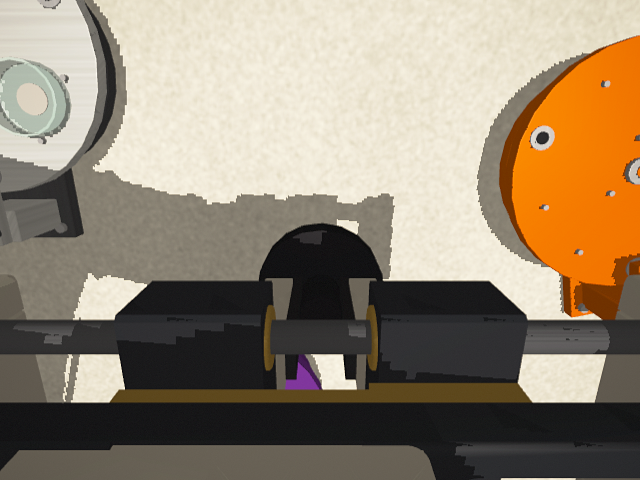

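The cap hangs level in the fingers at (321,250), with the front half of its disc visible. I fit its arc to get the in-hand offset.

```bash

python3 - <<'E'
from h import *
from scipy.optimize import least_squares
im,d,K,Rc,o=snap("wrist"); W=cloud(d,K,Rc,o)
s=arm.get_state();p=np.array(s["eef_pos"]);z=p[2]-.018;print(p)
R=Rn.from_euler("xyz",s["ee_rot"]).as_matrix()
for r in arm.trace("light_cap","wrist")[:1]:
    m=r["mask"]
    v0=[(u,np.nonzero(m[:,u])[0].min()) for u in np.nonzero(m.any(0))[0]]
    P=np.array([ray(u,v-.5,z+.014,K,Rc,o) for u,v in v0]); L=(P-p)@R
    L=L[np.abs(L[:,1])<.026]
    for R0 in (.0297,.030):
        f=least_squares(lambda c:np.hypot(L[:,0]-c[0],L[:,1]-c[1])-R0,[0,0],loss="soft_l1",f_scale=.001); print("cap in tool",f.x.round(4),np.abs(f.fun).max().round(4))
    Q=W[m&(d>0)]; Q=Q[np.abs(Q[:,2]-z-.014)<.004]; A=np.c_[(Q-p)@R[:,:2],np.ones(len(Q))]; print("tilt",np.linalg.lstsq(A,Q[:,2]-z,rcond=None)[0].round(3),len(Q))
go([.5732,-.0737,.167],.1)
E
```

```text
[ 0.50120617 -0.2799919   0.16689537]
cap in tool [0.0034 0.0012] 0.0012
cap in tool [0.0031 0.0013] 0.0013
tilt [-0.032 -0.001  0.015] 4726
pose [ 0.5013 -0.28    0.1671] [-3.141e+00  1.000e-03  1.030e-01] -> rows [ 3.705e+00 -7.915e+00  1.000e-03] 0.03 dist 0.218
```

```bash

python3 -m crank '[[[0.3,-0.7,0,0],[1,-2.2,0,0],[1.9,-4,0,0],[2.7,-5.8,0,0],[3.3,-7.2,0,0],[3.6,-7.75,0,0],[3.66,-7.88,0.5,0],[3.66,-7.88,1.2,0],[3.66,-7.88,1.6,0],[3.66,-7.88,1.6,0],[3.66,-7.88,1.6,0]]]'
python3 - <<'E'
from h import *
s=arm.get_state();p=np.array(s["eef_pos"]);print(p,s["ee_rot"],s["width"])
z=p[2]-.018
for n in ("side","top"):
    im,d,K,Rc,o=snap(n); W=cloud(d,K,Rc,o)
    u,v=proj([.573,-.074,.09],K,Rc,o).astype(int)
    x=cv2.resize(im[v-45:v+45,u-60:u+60],None,fx=5,fy=5,interpolation=cv2.INTER_CUBIC)
    cv2.imwrite("pics/%s1.png"%n,x[:,:,::-1]); print(n,u-60,v-45)
im,d,K,Rc,o=snap("wrist","w4.png"); W=cloud(d,K,Rc,o)
E
python3 -c "
import cv2,numpy as np
a=cv2.imread('pics/side1.png');b=cv2.imread('pics/w4.png')[100:340,180:460];b=cv2.resize(b,None,fx=1.6,fy=1.6)
h=max(a.shape[0],b.shape[0]);f=lambda x:cv2.resize(x,(400,int(x.shape[0]*400/x.shape[1])))
a,b=f(a),f(b);c=np.zeros((max(len(a),len(b)),800,3),np.uint8);c[:len(a),:400]=a;c[:len(b),400:]=b;cv2.imwrite('pics/c1.png',c)"
```

```text
t: 10.18
eef_pos: [0.5727, -0.0752, 0.1282]
ee_rot: [3.141, -0.001, 0.102]
force: [-0.0, 0.9, -0.6]
width: 0.0168
gripper_force: 25.0
[ 0.57267607 -0.07522652  0.12817682] [ 3.14145350e+00 -5.05305895e-04  1.02068121e-01] 0.016769715932960377
side 215 200
top 249 157
```

View pics/c1.png

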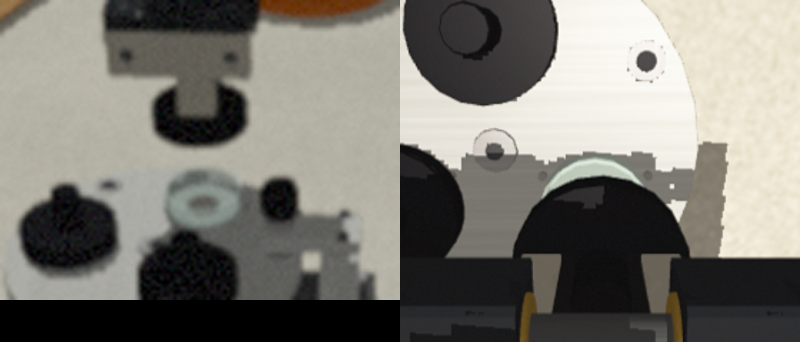

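Side crop (left): the cap hangs at (200,110), directly above the open dish at (203,195). Wrist crop (right): the cap's front edge covers the dish, leaving a thin symmetric glass crescent at (595,170). Now a numerical check from the side camera.

```bash

python3 - <<'E'
from h import *
s=arm.get_state();p=np.array(s["eef_pos"]);z=p[2]-.018
im,d,K,Rc,o=snap("side"); print("f",K[0,0])
def outline(c,r,zs):
    a=np.linspace(0,6.28,90); return np.array([proj([c[0]+r*np.cos(t),c[1]+r*np.sin(t),q],K,Rc,o) for t in a for q in zs])
def cmp(name,c,r,zs):
    E=outline(c,r,zs)
    for g in arm.trace(name,"side")[:2]:
        v,u=np.nonzero(g["mask"]); print(name,round(g["score"],2),"mask u",u.min(),u.max(),"mid",(u.min()+u.max())/2,"v",v.min(),v.max(),"| pred u",E[:,0].min().round(1),E[:,0].max().round(1),"mid",((E[:,0].min()+E[:,0].max())/2).round(1),"v",E[:,1].min().round(1),E[:,1].max().round(1))
cmp("light_cap",p[:2],.03,(z,z+.014))
cmp("dish_mid",[.5732,-.0737],.025,(.048,.064))
cmp("plunger_knob",[.5172,-.0346],.012,(.077,.098))
# edge-based: dark run along the cap row, bright run along dish
g=im.astype(int).sum(2)
u,v=proj([p[0],p[1],z+.007],K,Rc,o).round().astype(int); print(u,v,g[v,u-25:u+26])
u,v=proj([.5732,-.0737,.064],K,Rc,o).round().astype(int); print(u,v,g[v,u-25:u+26])
E
```

```text
f 458.96665318924687
light_cap 0.7 mask u 260 289 mid 274.5 v 225 244 | pred u 260.7 290.1 mid 275.4 v 223.6 244.6
light_cap 0.6 mask u 256 287 mid 271.5 v 269 296 | pred u 260.7 290.1 mid 275.4 v 223.6 244.6
dish_mid 0.57 mask u 264 287 mid 275.5 v 251 268 | pred u 264.3 288.1 mid 276.2 v 249.1 268.6
plunger_knob 0.66 mask u 420 433 mid 426.5 v 311 326 | pred u 293.0 305.0 mid 299.0 v 251.4 266.8
plunger_knob 0.47 mask u 429 439 mid 434.0 v 223 234 | pred u 293.0 305.0 mid 299.0 v 251.4 266.8
276 234 [529 530 527 527 525 529 531 527 500 359 149  31  36  53  32  57  80 158
 205 229 218 216 226 228 226 199 233 207 130  80  54  21  40  28  22  30
  46 192 391 509 526 534 524 521 531 523 542 533 524 526 527]
276 256 [450 499 514 507 516 517 512 511 510 514 509 515 504 487 390 308 284 304
 352 362 386 415 416 427 427 431 439 428 431 421 401 377 351 323 317 339
 344 322 334 335 363 384 279 121  43  41  40  63  46  34  26]
```

```bash

python3 -m crank '[[[0,-0.03,0.2,0],[0,-0.03,0.6,0],[0,-0.03,1.1,0],[0,-0.03,1.5,0],[0,-0.03,1.75,0],[0,-0.03,1.95,0],[0,-0.03,2.1,0],[0,-0.03,2.18,0],[0,-0.03,2.22,0],[0,-0.03,2.22,0],[0,-0.03,2.22,0]]]'
python3 -m crank '[[[0,0,0.02,0],[0,0,0.04,0],[0,0,0.06,0],[0,0,0.06,0]]]'
python3 -c "
from h import *
for i in range(3): s=arm.get_state();print(s['eef_pos'],s['force'].round(1),s['moment'].round(2),s['width']);snap('top')"
```

```text
t: 11.9
eef_pos: [0.5725, -0.074, 0.0725]
ee_rot: [-3.142, -0.0, 0.103]
force: [-0.2, 0.0, -0.9]
width: 0.0171
gripper_force: 25.0
t: 12.4
eef_pos: [0.5724, -0.074, 0.0708]
ee_rot: [-3.142, 0.0, 0.103]
force: [0.8, 0.0, -0.7]
width: 0.0173
gripper_force: 25.0
[ 0.5723575  -0.07402093  0.07080029] [ 0.8  0.  -0.7] [-0.05 -0.03  0.  ] 0.01727551676885726
[ 0.57234954 -0.07402342  0.07076385] [ 1.1  0.3 -2. ] [0.02 0.02 0.03] 0.017303649584808924
[ 0.57235128 -0.07402808  0.07078184] [-0.1 -1.  -0.2] [-0.05 -0.01  0.  ] 0.017122034351153715
```

```bash

python3 -m crank '[[[0,0,0.02,0],[0,0,0.04,0],[0,0,0.04,0],[0,0,0.04,0]]]'
python3 -m crank '[[[0,0,0.02,0],[0,0,0.04,0],[0,0,0.04,0],[0,0,0.04,0]]]'
```

```text
t: 13.05
eef_pos: [0.5724, -0.074, 0.0707]
ee_rot: [3.141, -0.0, 0.103]
force: [-4.0, 1.4, 7.5]
width: 0.0173
gripper_force: 25.0
t: 13.55
eef_pos: [0.5728, -0.0742, 0.0706]
ee_rot: [3.141, -0.001, 0.103]
force: [-4.8, 1.1, 13.9]
width: 0.017
gripper_force: 25.0
```

Contact came exactly at the seated height (7–14 N upward). Releasing gently with a partial opening.

```bash

python3 -m crank '[[[0,0,0,0],[0,0,0,0],[0,0,0,0],[0,0,0,0],[0,0,0,0],[0,0,0,0]]]' 0.5
python3 -m crank '[[[0,0,-0.3,0],[0,0,-1,0],[0,0,-2,0],[0,0,-3,0],[-0.5,0,-4,0],[-2,0,-5,0],[-3.2,0,-5.5,0],[-3.6,0,-5.7,0],[-3.6,0,-5.7,0],[-3.6,0,-5.7,0]]]'
python3 - <<'E'
from h import *
im,d,K,Rc,o=snap("wrist","w5.png"); W=cloud(d,K,Rc,o)
print(arm.get_state()["eef_pos"])
for n in ("light_cap","plunger_knob","dish_mid"):
  for r in arm.trace(n,"wrist"):
    m=r["mask"]&(d>0); print(n,round(r["score"],2),[int(x) for x in r["extent"]],np.median(W[m],0).round(3))
    try:
      print(fit(m,W,.064,.072)); print(fit(m,W,.087,.0945)); print(fit(m,W,.095,.102))
      Q=W[m]; Q=Q[np.abs(Q[:,2]-.068)<.003]; print("tilt",np.linalg.lstsq(np.c_[Q[:,:2]-Q[:,:2].mean(0),np.ones(len(Q))],Q[:,2],rcond=None)[0].round(4))
    except Exception as e: pass
go([.5172,-.0346,.16],.1)
E
```

```text
t: 14.3
eef_pos: [0.5724, -0.074, 0.0687]
ee_rot: [-3.142, 0.0, 0.103]
force: [0.4, 0.2, 0.8]
width: 0.0437
gripper_force: 0.0
t: 15.55
eef_pos: [0.4834, -0.0831, 0.2109]
ee_rot: [3.142, 0.0, 0.103]
force: [-0.7, -0.3, -0.1]
width: 0.0435
gripper_force: 0.0
[ 0.48338438 -0.08312779  0.21069581]
light_cap 0.91 [280, 63, 76, 81] [ 0.574 -0.075  0.068]
(4446, 'med', array([ 0.5743, -0.0752,  0.0677]), 'enc', array([ 0.5736, -0.0752]), 0.0299, 'ell', array([ 0.5736, -0.0752]), array([59.1, 59.4]))
(567, 'med', array([ 0.5735, -0.0753,  0.0915]), 'enc', array([ 0.5736, -0.0753]), 0.0094, 'ell', array([ 0.5735, -0.0753]), array([18.1, 18.5]))
plunger_knob 0.58 [244, 158, 33, 37] [ 0.518 -0.036  0.098]
pose [ 0.4831 -0.0832  0.2106] [3.141e+00 1.000e-03 1.030e-01] -> rows [ 1.558 -1.794  2.021] 0.03 dist 0.078
```

View pics/w5.png

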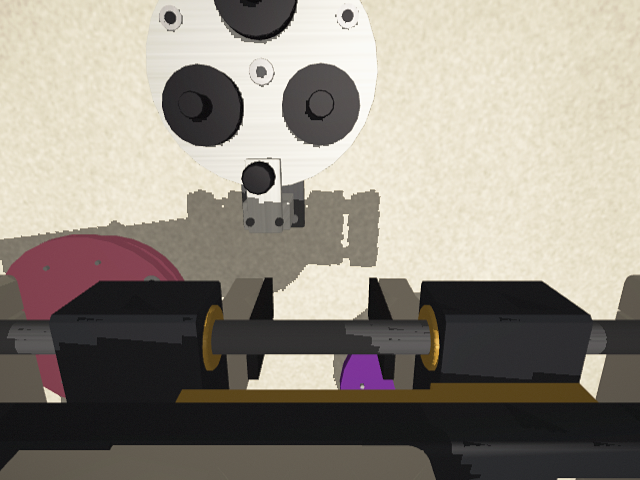

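The cap is seated: top disc centred at image (321,104), at the same height (0.0677) as the neighbouring covered cap, and within 1.5 mm of the dish axis. The plunger knob is at (259,177). Going to grip it now.

```bash

python3 -m crank '[[[0.4,-0.5,0.4,0],[1.1,-1.3,1.2,0],[1.5,-1.75,2.2,0],[1.56,-1.8,3.2,0],[1.56,-1.8,4.1,0],[1.56,-1.8,4.8,0],[1.56,-1.8,5.2,0],[1.56,-1.8,5.4,0],[1.56,-1.8,5.46,0],[1.56,-1.8,5.46,0]]]'
python3 -m crank '[[[0,0,0,0],[0,0,0,0],[0,0,0,0],[0,0,0,0],[0,0,0,0],[0,0,0,0]]]' 1 50
```

```text
t: 17.0
eef_pos: [0.5174, -0.0344, 0.0752]
ee_rot: [-3.142, -0.001, 0.103]
force: [-0.1, 0.1, 0.9]
width: 0.0439
gripper_force: 0.0
t: 17.75
eef_pos: [0.5172, -0.0333, 0.0752]
ee_rot: [-3.14, -0.001, 0.103]
force: [-3.1, 8.1, 3.5]
width: 0.0225
gripper_force: 50.0
```

```bash

python3 -m crank '[[[0,-0.03,0,0],[0,-0.04,-0.08,0],[0,-0.04,-0.16,0],[0,-0.04,-0.24,0],[0,-0.04,-0.32,0],[0,-0.04,-0.38,0],[0,-0.04,-0.43,0],[0,-0.04,-0.46,0],[0,-0.04,-0.46,0],[0,-0.04,-0.46,0]]]'
```

```text
t: 19.0
eef_pos: [0.517, -0.0332, 0.0858]
ee_rot: [-3.141, -0.0, 0.102]
force: [3.0, 4.9, -10.4]
width: 0.0227
gripper_force: 50.0
```

```bash

python3 -m crank '[[[0,0,-0.03,0],[0,0,-0.05,0],[0,0,-0.07,0],[0,0,-0.07,0],[0,0,-0.07,0]]]'
```

```text
t: 19.62
eef_pos: [0.517, -0.0332, 0.0873]
ee_rot: [-3.141, 0.0, 0.102]
force: [4.8, 4.2, -13.0]
width: 0.0223
gripper_force: 50.0
```

```bash

python3 -m crank '[[[0,0,-0.02,0],[0,0,-0.04,0],[0,0,-0.04,0]]]'
python3 - <<'E'
from h import *
for i in range(4):
    s=arm.get_state(); print(s["eef_pos"].round(4),s["force"].round(1),s["gripper_force"])
    im,d,K,Rc,o=snap("side")
for r in arm.trace("plunger_knob","side")[:3]+arm.trace("light_cap","side")[:3]: print(round(r["score"],2),[int(x) for x in r["extent"]])
u,v=proj([.545,-.05,.08],K,Rc,o).astype(int)
cv2.imwrite("pics/s9.png",cv2.resize(im[v-50:v+50,u-65:u+65],None,fx=5,fy=5,interpolation=cv2.INTER_CUBIC)[:,:,::-1])
E
```

```text
t: 20.0
eef_pos: [0.5168, -0.0332, 0.0874]
ee_rot: [-3.141, 0.001, 0.102]
force: [7.3, 3.3, -21.3]
width: 0.0223
gripper_force: 50.0
[ 0.5168 -0.0332  0.0874] [  7.3   3.3 -21.3] 49.993719924241304
[ 0.5169 -0.0332  0.0874] [  7.4   3.5 -22.4] 49.993784981779754
[ 0.5169 -0.0332  0.0874] [  8.5   3.6 -21.6] 49.99377842992544
[ 0.5169 -0.0331  0.0874] [  7.9   2.8 -22.2] 49.99386451207101
0.58 [328, 161, 10, 5]
0.51 [421, 311, 11, 13]
0.72 [260, 246, 31, 18]
```

View pics/s9.png

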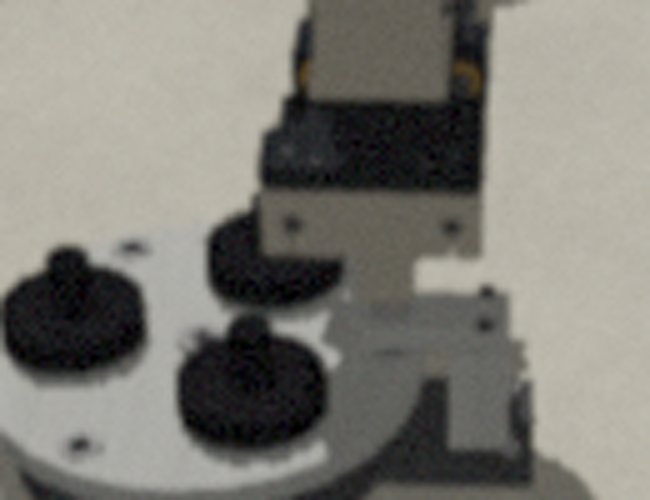

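The picture shows the fingers holding the knob at (385,280) and the seated cap untouched behind at (270,260). The knob rose 12.2 mm and the force then jumped to a steady 22 N, so it is at the stop.

```bash
python3 -c "
from station import arm
print(arm.job_done())"
```

```text
the job is handed in; nothing more can be done
None
```

I set the light cap on the open dish, measured it fully down and within 1.5 mm of the dish's axis, then let go; the plunger knob is pulled up to its stop and still gripped, and the job is handed in (no verdict came back).

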